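# Clear a light sensor and hold the lamp over its window

## Robot

A 7-joint arm with a two-finger parallel gripper is mounted at the origin on the work surface. World frame = base frame: x ahead of the robot, y to its left, z up, the work surface at z = 0. Lengths are in mm, angles in degrees, forces in N, time in s.
With the tool pointing down it reaches from about 400 to 850 mm from the base axis. Payload 6.9 kg.
Tool frame: the origin (TCP) lies at the very end of the fingers, on their centre line; the grasp point (between the pads) lies 19 mm behind it; z points along the fingers, y is the line along which they close (so a half turn about z gives the same grasp; the last joint's range is limited). The gripper opens to 85 mm and grips with 20 to 120 N. Pads are 22 mm wide; open, the fingers measure 114 mm over their backs; the gripper's body (76 mm by 85 mm) begins 54 mm behind the grasp point. The pads swing forward as they close: fully open they stand 13 mm farther back than shut.
Start: joints at [82.821, 29.078, -13.613, 85.955, 7.202, 65.827, -8.869], TCP at [142.943, -608.423, 231.275] pointing down, gripper open.
Joint ranges: [-176.47, 176.47], [-13.61, 117.27], [-81.72, 77.17], [0.22, 143.17], [-87.28, 267.28], [10, 112.55], [-165.47, 165.47]. Speed limits (degrees/s): [136.94, 136.94, 180, 180, 180, 180, 180].

## Interface

Orientations are given as [roll, pitch, yaw] about the fixed x, y, z axes, in that order (R = Rz(yaw) Ry(pitch) Rx(roll)).
In Python, from workcell import robot gives the robot as it stands.
- The arm moves only by the tool carry_out, never from a script. Its argument "motion" is text: rows parted by semicolons, each of 6 numbers parted by spaces: the shift along the world's x, y, z in mm, then the turn, a rotation vector about the world's x, y, z in degrees. In form: tx ty tz wx wy wz; .... A call has exactly 5 rows; each row shifts and turns the commanded pose from where the row before left it; what a row does not reach is not made up. A row lasts 1/10 s, in which the tool goes at most 50 mm and 8.59 degrees, less where a joint would pass 70% of its speed; a pose out of reach is approached as far as the arm can. A call with a gripper value outside its range is refused whole. "fingers" is the finger opening in mm, from 0 to 85.4, set as the call begins (left out, the last holds). The fingers move at their own pace and stop on an object; the grip force is fixed at half the most. Time passes only in rows, so rows that do not move let the fingers close, or fill a call up. It gives the time, the measured TCP pose, the force, the opening and the grip force at its end, in the units of the state.
- robot.get_state(): the state, without advancing time (a new reading comes with each control period).
- robot.read_camera(name): name is "scene" or "top"; returns the picture (400x640x3 uint8, red, green, blue); there is no depth.
- robot.camera_info(name): a dict with "K" (3x3 intrinsics, pixels), "k1" (the pictures are not rectified: a ray, as slopes to the right and down, at radius r is drawn at 1 + k1 r^2 times it, then the intrinsics apply), "R" (3x3) and "t" (3): a world point X has camera coordinates R X + t. Camera axes: x right, y down, z forward; pixel columns grow to the right and rows downward; lengths in mm; the calibration is good to about 2 mm. A picture is of the moment at which its call begins. camera_info takes no time and is no camera call.
- robot.finish_job(): hands the job in; it is judged then, once.
Trained networks look in the newest picture that a camera, given by its name, has taken for a name from the list of things; names that differ only in an ending like _2 or _b are one class to them, and where a whole thing is asked for, a point or a joint stands for the part that bears it (a point fixed in the world has none). Each returns a list of dicts, best first, with "confidence" (0 to 1); they miss things now and then, are a little off and sometimes report something else, mostly with a low value. They report only what shows in the picture. A call takes as long as a camera call. They do not tell look-alikes from the thing itself.
- robot.boxes_of(camera, query): "xy" ([column, row] in pixels, amid what is visible of it).
The state is a dict: "time": time; "qpos": joint angles; "qvel": joint speeds; "joint_efforts": joint torques, N m; "eef_pos": TCP position; "tool_rot": TCP orientation; "contact_force": force on the tool from outside, world axes, zero at the start; "moment": the same for the moment, N m; "opening": finger opening in mm; "gripper_force": force on a finger pad.
Only numpy, scipy, OpenCV 4.12 (cv2) and the standard library are available. Lean on these libraries where they do the work, as an engineer would, in place of code of your own. Each camera call takes 0.05 s, during which the arm holds its last target. There are 200 camera calls.

## Task

Use the green scraper to push the three orange ceramic chips off the sensor's plate into the yellow tray at its end (not with the fingers or the lamp), then stand the scraper upright on the blue mat and let go of it. Next, take the red lamp by its white handle, carry it across the black lens tube without bumping either tube or shifting the other gear on the bench, and finish still holding it level and still, about 10 mm above the sensor's white window, centred on it and lined up with it, touching nothing but the gripper.

Things in the scene. Friction and masses are not known exactly. Their poses are not given: they have to be found in the camera images.
- sensor: Fixed light sensor on the bench: an aluminium plate 160 mm (x) by 120 mm (y), its flat top 32 mm above the bench, with a yellow open-topped catch tray joined to its +x end. The origin is under the plate's middle at bench height; +x points along the plate to the tray, away from the robot; turned up to 0.35 rad.
- window (a point): Middle of the white, blue-edged window, flush with the plate's top (32 mm up), at the plate's middle; the window is 46 mm along the plate's x and 70 mm along its y. Axes as the sensor's. This is the target for the lamp.
- tray (a point): Middle of the inner floor of the yellow tray, 4 mm above the bench and 114.5 mm along the sensor's x from its origin. Inside, the tray runs from the plate's end (80 mm) to 149 mm along x and 58 mm either way along y; its walls are 24 mm high, and its fourth side is the plate's end face, which is 32 mm high.
- chip0: Loose chip 1 of 3 of broken orange ceramic, about 20 x 16 x 10 mm, 12 g, lying on the sensor's plate, all of it within 45 mm of the plate's middle to either side (y), 55 mm towards the tray and 45 mm the other way. Origin: middle of its underside.
- chip1: Loose chip 2 of 3 of broken orange ceramic, about 20 x 16 x 10 mm, 12 g, lying on the sensor's plate, all of it within 45 mm of the plate's middle to either side (y), 55 mm towards the tray and 45 mm the other way. Origin: middle of its underside.
- chip2: Loose chip 3 of 3 of broken orange ceramic, about 20 x 16 x 10 mm, 12 g, lying on the sensor's plate, all of it within 45 mm of the plate's middle to either side (y), 55 mm towards the tray and 45 mm the other way. Origin: middle of its underside.
- scraper_center (a point): Centre, half-way up, of the scraper, which stands upright on the mat: a green plastic base 24 mm (x) by 84 mm (y) by 26 mm high, with a wooden grip on it 20 mm (x) by 56 mm (y), up to 85 mm above its underside; about 0.16 kg. The point is 42.5 mm above its underside. Its long side is y; grip it across x, about 60 mm above the underside.
- mat: Thin fixed blue mat 140 x 140 mm, 4 mm thick, on the bench to the left or the right; the scraper stands on it at the start. Origin: centre of its underside.
- lamp_center (a point): Centre, half-way up, of the hand lamp, which stands level on the cork rest, shining face down: a red finned head 46 mm (x) by 70 mm (y) by 34 mm high, with a white grip above it 20 mm (x) by 50 mm (y), up to 88 mm above the face; about 0.3 kg. The point is 44 mm above the face. Its long side is y; grip it across x, about 64 mm above the face.
- lamp_face (a point): Middle of the lamp's flat shining face (its underside). Axes as the lamp's: y along the long side.
- rest: Fixed cork block 80 (x) x 100 (y) x 20 mm high that the lamp stands on, on the opposite side from the mat. Origin: centre of its underside.
- tube_left: Fixed black and silver lens tube left of the sensor, between it and the mat or the rest: a level tube 260 mm long along its x, 37 mm thick, its top 85 mm above the bench, on two short posts. Origin: on the bench under its middle. Do not bump it.
- tube_right: The same kind of fixed lens tube right of the sensor. Do not bump it.
- scraper: The scraper; origin at the middle of its underside, axes as for its centre.
- lamp: The lamp; origin at the middle of its face, axes as for its centre.
- fork_a: Bystander: loose aluminium clamping fork, 80 x 32 x 10 mm, far side of the bench. Leave it.
- fork_b: Bystander: another such fork, beyond the tray. Leave it.
- driver: Bystander: blue-handled screwdriver, 160 mm, lying on the far side. Leave it.
- iris: Bystander: iris on a short post, 94 mm high, 44 mm foot, on the far side. Leave it.
- jar: Bystander: small jar, 48 mm across, 60 mm high, on the far side. Leave it.
- post: Bystander: black and steel post, 25 mm across, 60 mm high, standing on the near right. Leave it.
Mind the look-alikes: they are no part of the job. Leave any purple or turquoise look-alike of the lamp alone.

How it is judged:
By the outcome, as a careful person would: the job done as asked, in the order asked, and still so for the second after the job is handed in, while the arm keeps its last pose, push and grip.
It also fails if it takes over 72 s, if anything falls off the work surface, if the arm or the gripper's body presses on something with over 40 N, if the wrist force passes 120 N, or if a joint passes its speed limit or range.

## Working session

There is one attempt and no reset: what is moved stays moved. The work goes in short steps, Python scripts to look and compute and a tool call to move; the robot and the scene stay as the last step left them, time stands still between calls to the robot, and variables do not carry over. Pictures are saved under pics/ and viewed, at most 10 in all, crops included, and the job is handed in when it is done.

Besides the shell and the picture viewer there is one more tool, called as name(argument=value, ...) on one line, values as JSON. carry_out: Moves the arm, as the interface text tells. Its arguments: {"type":"object","properties":{"motion":{"type":"string"},"fingers":{"type":"number"}},"required":["motion"]}

```bash
mkdir -p pics; ls
cat > h.py <<'E'
import numpy as np, cv2
from workcell import robot
def ray(c,px):
    i=robot.camera_info(c);K=np.array(i["K"],float);R=np.array(i["R"],float);t=np.array(i["t"],float)
    p=cv2.undistortPoints(np.array([[px]],float),K,np.array([i["k1"],0,0,0.]))[0,0]
    return -R.T@t, R.T@np.array([p[0],p[1],1])
def at(c,px,z):
    o,d=ray(c,px); return o+d*(z-o[2])/d[2]
def proj(c,X):
    i=robot.camera_info(c);K=np.array(i["K"],float);R=np.array(i["R"],float);t=np.array(i["t"],float)
    return cv2.projectPoints(np.array(X,float).reshape(-1,1,3),cv2.Rodrigues(R)[0],t,K,np.array([i["k1"],0,0,0.]))[0].reshape(-1,2)
def snap(c,n):
    im=robot.read_camera(c); cv2.imwrite(f"pics/{n}.png",cv2.cvtColor(im,cv2.COLOR_RGB2BGR)); return im
E
python3 - <<'E'
from h import *
print(robot.get_state())
for c in("scene","top"):
    snap(c,c+"0"); i=robot.camera_info(c); o=-np.array(i["R"]).T@np.array(i["t"]);print(c,i["k1"],o)
    for q in("chip0","scraper","lamp","mat","rest","sensor","window","tray","tube_left"):
        print(q,[(np.round(b["xy"]).tolist(),round(b["confidence"],2)) for b in robot.boxes_of(c,q)][:4])
E
```

```text
pics
{'time': 0.0, 'qpos': array([ 82.82121202,  29.12601254, -13.60981435,  86.01043978,
         7.20284782,  65.82825893,  -8.8680166 ]), 'qvel': array([ 0.04346249,  0.11335402,  0.03818897, -0.06536512,  0.09241938,
       -0.01524451,  0.02742712]), 'joint_efforts': array([ 1.15269668e-03, -6.20602942e+01, -2.18604818e+00, -2.49650592e+01,
        1.27210407e-02,  1.20845626e-02,  4.39363362e-05]), 'eef_pos': array([ 142.77257916, -607.93341763,  230.41452571]), 'tool_rot': array([-1.79894320e+02,  2.63138376e-03,  1.32269506e+01]), 'contact_force': array([ 0.20674908, -1.06204101,  0.05424593]), 'moment': array([ 0.03334222, -0.00274218, -0.00930852]), 'gripper_force': 0.0, 'opening': 85.74035224318371}
scene 0.0013823536458490303 [1001.37972229 -173.71624602  903.93607793]
chip0 [([302.0, 211.0], 0.58), ([318.0, 222.0], 0.41)]
scraper [([422.0, 163.0], 0.59), ([175.0, 263.0], 0.58)]
lamp [([470.0, 171.0], 0.92), ([443.0, 131.0], 0.71), ([424.0, 166.0], 0.65), ([382.0, 140.0], 0.58)]
mat [([179.0, 277.0], 0.87)]
rest [([413.0, 177.0], 0.74)]
sensor [([314.0, 233.0], 0.95), ([376.0, 175.0], 0.33)]
window [([315.0, 233.0], 0.58)]
tray [([316.0, 232.0], 0.73)]
tube_left [([375.0, 174.0], 0.94)]
top -0.09506660252026199 [ 396.80687984   52.56168291 1220.81327407]
chip0 [([349.0, 227.0], 0.59), ([336.0, 207.0], 0.5), ([332.0, 232.0], 0.38)]
scraper [([480.0, 229.0], 0.79)]
lamp [([165.0, 186.0], 0.93), ([156.0, 248.0], 0.91), ([205.0, 216.0], 0.8), ([222.0, 268.0], 0.73)]
mat [([474.0, 235.0], 0.73)]
rest [([214.0, 229.0], 0.82)]
sensor [([343.0, 210.0], 0.86)]
window [([346.0, 209.0], 0.75)]
tray [([340.0, 206.0], 0.83), ([214.0, 229.0], 0.24), ([277.0, 114.0], 0.2)]
tube_left [([258.0, 234.0], 0.95), ([331.0, 130.0], 0.2)]
```

Run:
```python
import cv2
a=cv2.imread("pics/top0.png")
cv2.imwrite("pics/topc.png",cv2.resize(a[100:330,120:560],(800,418),interpolation=cv2.INTER_CUBIC))
```

```text
(no output)
```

View pics/scene0.png

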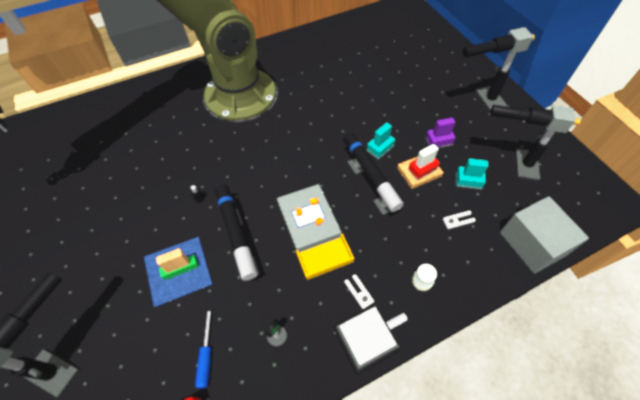

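View pics/topc.png

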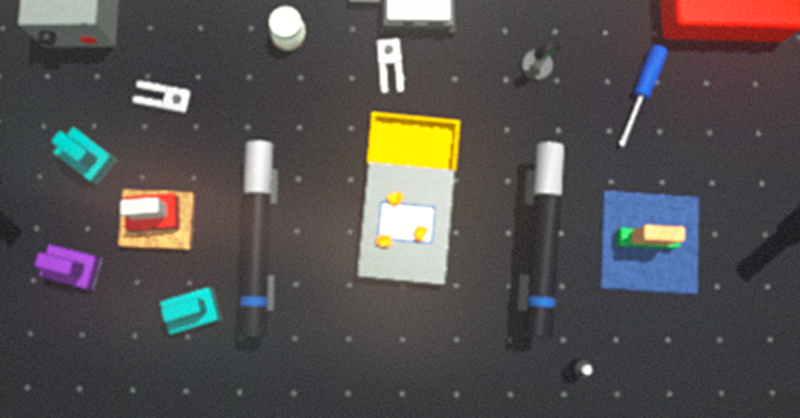

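Top view, as crop pixels in the order column, row: the sensor plate is at (405,220) with the tray beyond it at (413,140). The chips are at (394,198), (384,241) and (420,232). The scraper is on the blue mat at (650,237). There are four lamp-shaped objects. The red head with the white handle on the cork, at (150,212) and scene (426,162), is the one I want. The purple one at (68,268) and the turquoise ones at (83,155) and (189,310) are look-alikes. Next I fit poses to colour masks.

```bash
cat > fit.py <<'E'
from h import *
from scipy.optimize import minimize
S=4
def boxpts(b):
    x0,x1,y0,y1,z0,z1=b
    return np.array([[x,y,z] for x in(x0,x1) for y in(y0,y1) for z in(z0,z1)],float)
def render(c,boxes,p,z):
    m=np.zeros((400*S,640*S),np.uint8); a=p[2]; R=np.array([[np.cos(a),-np.sin(a)],[np.sin(a),np.cos(a)]])
    for b in boxes:
        P=boxpts(b); P[:,:2]=P[:,:2]@R.T+p[:2]; P[:,2]+=z
        h=cv2.convexHull(((proj(c,P)+.5)*S*16-8).astype(np.float32))
        cv2.fillConvexPoly(m,np.round(h).astype(np.int32),1,shift=4)
    return m
def mask(im,f,roi):
    u=cv2.resize(im,None,fx=S,fy=S,interpolation=cv2.INTER_CUBIC)
    h=cv2.cvtColor(u,cv2.COLOR_RGB2HSV).astype(int); m=f(h[...,0],h[...,1],h[...,2]).astype(np.uint8)
    k=np.zeros_like(m);x0,y0,x1,y1=[int(v*S) for v in roi];k[y0:y1,x0:x1]=m[y0:y1,x0:x1]
    k=cv2.morphologyEx(k,cv2.MORPH_CLOSE,np.ones((9,9)))
    n,l,s,_=cv2.connectedComponentsWithStats(k); return (l==1+np.argmax(s[1:,4])).astype(np.uint8)
def fit(obs,boxes,z,p0):
    def cost(p):
        e=0
        for c,m in obs:
            r=render(c,boxes,p,z); e+=1-(r&m).sum()/max(1,(r|m).sum())
        return e/len(obs)
    best=None
    for da in(-.2,0,.2):
        s=np.array(p0)+[0,0,da]
        r=minimize(cost,s,method="Nelder-Mead",options=dict(initial_simplex=[s,s+[12,0,0],s+[0,12,0],s+[0,0,.15]],xatol=.02,fatol=1e-5))
        if best is None or r.fun<best.fun: best=r
    return np.round([*best.x[:2],np.degrees(best.x[2])],1),round(best.fun,3)
ROI={}
COL=dict(green=lambda h,s,v:(h>45)&(h<80)&(s>110)&(v>60), blue=lambda h,s,v:(h>100)&(h<125)&(s>80)&(v>50),
 red=lambda h,s,v:((h<7)|(h>172))&(s>130)&(v>70), yellow=lambda h,s,v:(h>18)&(h<32)&(s>150)&(v>70),
 white=lambda h,s,v:(s<60)&(v>150), plate=lambda h,s,v:(v>80)&((h<20)|(h>32)|(s<150)), any=lambda h,s,v:(v>80))
E
cat > m1.py <<'E'
from fit import *
I={c:robot.read_camera(c) for c in("top","scene")}
def g(n,col,boxes,z,rt,rs,zc):
    for cs in(("top",),("scene",),("top","scene")):
        obs=[(c,mask(I[c],COL[col],{"top":rt,"scene":rs}[c])) for c in cs]
        ys,xs=np.nonzero(obs[0][1]); p=at(cs[0],(xs.mean()/S,ys.mean()/S),zc)
        print(n,cs,*fit(obs,boxes,z,[p[0],p[1],0]),[int(o[1].sum()/S/S) for o in obs])
g("plate+tray","any",[(-80,152,-61,61,0,24),(-80,80,-60,60,0,32)],0,(300,150,390,270),(265,175,360,285),20)
g("tray","yellow",[(80,152,-61,61,0,24)],0,(300,150,390,270),(265,175,360,285),20)
g("mat","blue",[(-70,70,-70,70,0,4)],0,(440,190,520,270),(130,230,220,310),4)
g("scr base","green",[(-12,12,-42,42,0,26)],4,(440,190,520,270),(130,230,220,310),20)
g("lamp head","red",[(-23,23,-35,35,0,34)],20,(175,190,235,250),(390,135,450,195),40)
g("lamp grip","white",[(-10,10,-25,25,34,88)],20,(175,190,235,250),(395,140,445,180),95)
E
python3 m1.py
```

```text
plate+tray ('top',) [502.8  33.   -6.1] 0.55 [9858]
plate+tray ('scene',) [537.   -3.   -4.9] 0.053 [4413]
plate+tray ('top', 'scene') [537.   -2.8  -4.8] 0.304 [9858, 4413]
tray ('top',) [652.9 -14.4 -11.5] 1.0 [1397]Traceback (most recent call last):
  File "m1.py", line 9, in <module>
    g("tray","yellow",[(80,152,-61,61,0,24)],0,(300,150,390,270),(265,175,360,285),20)
    ~^^^^^^^^^^^^^^^^^^^^^^^^^^^^^^^^^^^^^^^^^^^^^^^^^^^^^^^^^^^^^^^^^^^^^^^^^^^^^^^^^
  File "m1.py", line 7, in g
    print(n,cs,*fit(obs,boxes,z,[p[0],p[1],0]),[int(o[1].sum()/S/S) for o in obs])
                ~~~^^^^^^^^^^^^^^^^^^^^^^^^^^^
  File "fit.py", line 29, in fit
    r=minimize(cost,s,method="Nelder-Mead",options=dict(initial_simplex=[s,s+[12,0,0],s+[0,12,0],s+[0,0,.15]],xatol=.02,fatol=1e-5))
    res = _minimize_neldermead(fun, x0, args, callback, bounds=bounds,
                               **options)
    fsim[j] = func(sim[j])
              ~~~~^^^^^^^^
    fx = function(np.copy(x), *(wrapper_args + args))
  File "fit.py", line 24, in cost
    r=render(c,boxes,p,z); e+=1-(r&m).sum()/max(1,(r|m).sum())
  File "fit.py", line 11, in render
    h=cv2.convexHull(((proj(c,P)+.5)*S*16-8).astype(np.float32))
                       ~~~~^^^^^
  File "h.py", line 10, in proj
    i=robot.camera_info(c);K=np.array(i["K"],float);R=np.array(i["R"],float);t=np.array(i["t"],float)
ValueError: time passes only in moves, steps and waits
```

```bash
python3 - <<'E'
s=open("h.py").read()
s=s.replace("from workcell import robot\n","from workcell import robot\nCI={c:robot.camera_info(c) for c in('scene','top')}\n").replace("i=robot.camera_info(c)","i=CI[c]")
open("h.py","w").write(s)
s=open("m1.py").read()
s=s.replace('"plate+tray","any"','"plate+tray","any"').replace('print(n,cs,*fit(obs,boxes,z,[p[0],p[1],0])','print(n,cs,*fit(obs,boxes,z,[p[0]-(116 if n=="tray" else 0),p[1],0])')
open("m1.py","w").write(s)
s=open("fit.py").read().replace("any=lambda h,s,v:(v>80)","any=lambda h,s,v:(v>115)|((s>150)&(v>70)&(h<35))").replace("u=cv2.resize(im","im=im.copy();u=cv2.resize(im")
open("fit.py","w").write(s)
E
python3 m1.py
```

```text
plate+tray ('top',) [536.7  -3.6  -5.3] 0.041 [4574]
plate+tray ('scene',) [536.   -2.5  -5.3] 0.034 [4274]
plate+tray ('top', 'scene') [536.6  -3.2  -5.2] 0.038 [4574, 4274]
tray ('top',) [539.1  -1.1  -5.5] 0.095 [1397]
tray ('scene',) [537.5  -5.5  -4.9] 0.107 [1535]
tray ('top', 'scene') [538.4  -3.9  -4.9] 0.102 [1397, 1535]
mat ('top',) [ 512.5 -353.5   -3.4] 0.187 [2471]
mat ('scene',) [ 512.8 -355.5   -3.6] 0.327 [2343]
mat ('top', 'scene') [ 513.1 -353.4   -3.9] 0.258 [2471, 2343]
scr base ('top',) [ 517.1 -344.9   -1.5] 0.651 [130]
scr base ('scene',) [ 514.7 -345.5   -3.7] 0.443 [295]
scr base ('top', 'scene') [ 516.5 -345.4   -1.9] 0.549 [130, 295]
lamp head ('top',) [545.3 349.2   2.3] 0.521 [296]
lamp head ('scene',) [544.1 351.3   9.8] 0.433 [314]
lamp head ('top', 'scene') [544.7 350.9   7.7] 0.481 [296, 314]
lamp grip ('top',) [5.452e+02 3.520e+02 1.000e-01] 0.195 [224]
lamp grip ('scene',) [539.8 352.9  10.3] 0.109 [296]
lamp grip ('top', 'scene') [543.5 350.4   4.6] 0.202 [224, 296]
```

```bash
cat > m2.py <<'E'
from fit import *
I={c:robot.read_camera(c) for c in("top","scene")}
COL["scr"]=lambda h,s,v:((h>45)&(h<85)&(s>100)&(v>50))|((h>5)&(h<35)&(v>90)&(s>50))
COL["lamp"]=lambda h,s,v:(((h<5)|(h>172))&(s>130)&(v>60))|((s<50)&(v>130))
def g(n,col,boxes,z,rt,rs,zc):
    for cs in(("top",),("scene",),("top","scene")):
        obs=[(c,mask(I[c],COL[col],{"top":rt,"scene":rs}[c])) for c in cs]
        ys,xs=np.nonzero(obs[0][1]); p=at(cs[0],(xs.mean()/S,ys.mean()/S),zc)
        print(n,cs,*fit(obs,boxes,z,[p[0],p[1],0]),[int(o[1].sum()/S/S) for o in obs])
g("scr","scr",[(-12,12,-42,42,0,26),(-10,10,-28,28,26,85)],4,(440,190,520,270),(130,230,220,310),45)
g("lamp","lamp",[(-23,23,-35,35,0,34),(-10,10,-25,25,34,88)],20,(175,190,235,250),(390,135,450,195),60)
sx,sy,sa=536.6,-3.2,np.radians(-5.2)
for c in I:
    roi=(300,170,390,270) if c=="top" else (265,180,360,240)
    h=cv2.cvtColor(I[c],cv2.COLOR_RGB2HSV).astype(int);m=((h[...,0]>8)&(h[...,0]<22)&(h[...,1]>110)&(h[...,2]>110)).astype(np.uint8)
    n,l,s,ct=cv2.connectedComponentsWithStats(m)
    for k in range(1,n):
        x,y=ct[k]
        if s[k,4]>5 and roi[0]<x<roi[2] and roi[1]<y<roi[3]:
            p=at(c,(x,y),38)[:2]-[sx,sy]; print(c,s[k,4],ct[k].round(),"sensor-frame",np.round([p[0]*np.cos(sa)+p[1]*np.sin(sa),-p[0]*np.sin(sa)+p[1]*np.cos(sa)]))
for q in[(120+x*.55,100+y*.55) for x,y in((549,145),(540,333),(258,142),(252,335))]: print("tube",np.round(at("top",q,66)))
# overlay
o=I["top"].copy();o=cv2.resize(o,None,fx=S,fy=S,interpolation=cv2.INTER_CUBIC)
for b,p,z in(([(-80,152,-61,61,0,24),(-80,80,-60,60,0,32)],(sx,sy,sa),0),([(-23,23,-35,35,32,32)],(sx,sy,sa),0)):
    ct,_=cv2.findContours(render("top",b,p,z),0,2);cv2.drawContours(o,ct,-1,(255,0,255),1)
cv2.imwrite("pics/ov.png",cv2.cvtColor(o[150*S:280*S,300*S:400*S],cv2.COLOR_RGB2BGR))
E
python3 m2.py
```

```text
scr ('top',) [ 516.8 -344.6   -2. ] 0.056 [425]
scr ('scene',) [ 514.8 -345.5   -3.9] 0.064 [813]
scr ('top', 'scene') [ 516.7 -344.9   -1.8] 0.068 [425, 813]
lamp ('top',) [545.1 351.1   2.1] 0.132 [553]
lamp ('scene',) [540.9 351.9   7.9] 0.109 [628]
lamp ('top', 'scene') [542.5 351.3   5.4] 0.135 [553, 628]
top 18 [322. 181.] sensor-frame [95. 64.]
top 8 [372. 180.] sensor-frame [113. -63.]
top 10 [371. 189.] sensor-frame [ 87. -62.]
top 9 [336. 211.] sensor-frame [24. 20.]
top 6 [349. 231.] sensor-frame [-23. -17.]
top 12 [329. 234.] sensor-frame [-35.  32.]
scene 20 [314. 202.] sensor-frame [-29.  26.]
scene 20 [299. 212.] sensor-frame [-16. -20.]
scene 18 [318. 222.] sensor-frame [33. 16.]
tube [ 638. -198.   66.]
tube [ 384. -180.   66.]
tube [639. 200.  66.]
tube [379. 201.  66.]
```

View pics/ov.png

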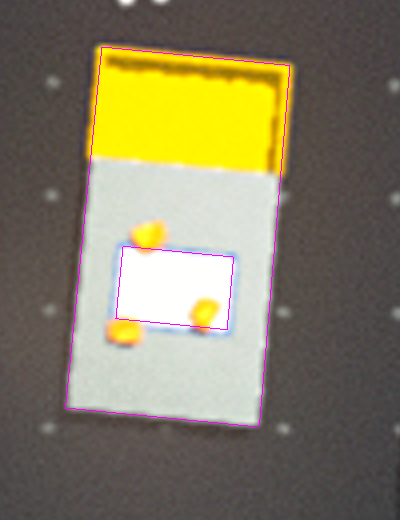

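The overlay fits: the plate outline and window both line up to about 1 mm. The chips are near crop pixels (150,236), (124,330) and (204,313), all within the scraper's width. Moving over the scraper at about (516,-345), yaw about -2.5°.

carry_out(motion="25 17.5 0 0 0 5; 25 17.5 0 0 0 5; 25 17.5 0 0 0 5; 25 17.5 0 0 0 5; 25 17.5 0 0 0 5", fingers=85)

```text
time: 1.8
eef_pos: [270.7, -518.6, 231.6]
tool_rot: [180.0, -0.0, 38.7]
contact_force: [0.4, -0.9, -0.7]
opening: 85.2
gripper_force: 0.0
```

carry_out(motion="25 17.5 0 0 0 5; 25 17.5 0 0 0 5; 25 17.5 0 0 0 5; 25 17.5 0 0 0 5; 25 17.5 0 0 0 5")

```text
time: 2.3
eef_pos: [395.2, -430.7, 231.6]
tool_rot: [180.0, -0.0, 63.7]
contact_force: [-0.5, -0.6, 0.2]
opening: 85.1
gripper_force: 0.0
```

carry_out(motion="25 17.5 0 0 0 5; 25 17.5 0 0 0 5; 25 17.5 0 0 0 5; 25 17.5 0 0 0 5; 0 0 0 0 0 0")

```text
time: 2.8
eef_pos: [497.9, -356.9, 231.8]
tool_rot: [179.8, -0.2, 84.0]
contact_force: [0.5, 0.7, 0.5]
opening: 85.1
gripper_force: 0.0
```

carry_out(motion="10 6 -15 0 0 2; 9 6 -15 0 0 1.5; 0 0 -15 0 0 0; 0 0 -15 0 0 0; 0 0 0 0 0 0")

```text
time: 3.3
eef_pos: [510.3, -350.6, 167.8]
tool_rot: [-179.7, -0.1, 86.8]
contact_force: [0.6, -0.1, -0.5]
opening: 85.2
gripper_force: 0.0
```

carry_out(motion="0 0 0 0 0 0; 0 0 0 0 0 0; 0 0 0 0 0 0; 0 0 0 0 0 0; 0 0 0 0 0 0")

```text
time: 3.8
eef_pos: [512.0, -351.6, 171.7]
tool_rot: [180.0, 0.0, 86.7]
contact_force: [-0.2, -0.3, 0.1]
opening: 85.0
gripper_force: 0.0
```

carry_out(motion="4.5 6.5 -20 0 0 0.8; 0 0 -30 0 0 0; 0 0 -30 0 0 0; 0 0 -20 0 0 0; 0 0 -16 0 0 0")

```text
time: 4.3
eef_pos: [516.0, -344.8, 53.9]
tool_rot: [-179.9, -0.0, 87.5]
contact_force: [-0.5, -0.0, 0.6]
opening: 85.0
gripper_force: 0.0
```

carry_out(motion="0 0 -8 0 0 0; 0 0 -2 0 0 0; 0 0 0 0 0 0; 0 0 0 0 0 0; 0 0 0 0 0 0")

```text
time: 4.8
eef_pos: [516.9, -345.2, 46.2]
tool_rot: [179.9, 0.0, 87.5]
contact_force: [0.2, -0.9, 0.1]
opening: 85.1
gripper_force: 0.0
```

carry_out(motion="0 0 0 0 0 0; 0 0 0 0 0 0; 0 0 0 0 0 0; 0 0 0 0 0 0; 0 0 0 0 0 0", fingers=0)

```text
time: 5.3
eef_pos: [516.4, -344.9, 45.4]
tool_rot: [-180.0, 0.0, 87.5]
contact_force: [0.9, -0.4, 0.5]
opening: 19.5
gripper_force: 59.9
```

carry_out(motion="0 0 0 0 0 0; 0 0 0 0 0 0; 0 0 0 0 0 0; 0 0 0 0 0 0; 0 0 0 0 0 0")

```text
time: 5.8
eef_pos: [516.5, -344.9, 45.4]
tool_rot: [180.0, 0.0, 87.5]
contact_force: [-0.7, 0.2, 2.0]
opening: 19.3
gripper_force: 59.9
```

carry_out(motion="0 0 10 0 0 0; 0 0 25 0 0 0; 0 0 35 0 0 0; 0 0 25 0 0 0; 0 0 15 0 0 0")

```text
time: 6.3
eef_pos: [517.2, -345.0, 158.1]
tool_rot: [179.9, 0.1, 87.5]
contact_force: [-0.2, -0.6, -2.0]
opening: 19.1
gripper_force: 59.6
```

carry_out(motion="-4 10 0 0 0 0; -4 20 0 0 0 -0.3; -4 30 0 0 0 -0.3; -4 30 0 0 0 -0.3; -4 30 0 0 0 -0.3")

```text
time: 6.8
eef_pos: [495.0, -222.9, 154.3]
tool_rot: [-179.9, -0.1, 86.3]
contact_force: [0.3, 1.0, -1.3]
opening: 19.9
gripper_force: 59.7
```

carry_out(motion="-4 30 0 0 0 -0.3; -4 30 0 0 0 -0.3; -4 30 0 0 0 -0.3; -4 30 0 0 0 -0.3; -4 30 0 0 0 -0.3")

```text
time: 7.3
eef_pos: [474.8, -73.2, 154.5]
tool_rot: [-179.9, -0.0, 84.8]
contact_force: [0.2, 1.2, -1.1]
opening: 19.2
gripper_force: 59.7
```

carry_out(motion="-4 30 0 0 0 0; -3 27 0 0 0 0; 0 18 0 0 0 0; 0 8 0 0 0 0; 0 0 0 0 0 0")

```text
time: 7.8
eef_pos: [468.7, 9.1, 154.9]
tool_rot: [-179.9, -0.0, 85.0]
contact_force: [0.2, -0.2, -2.9]
opening: 19.5
gripper_force: 59.7
```

carry_out(motion="0 0 -10 0 0 0; 0 0 -15 0 0 0; 0 0 -15 0 0 0; 0 0 -10 0 0 0; 0 0 -5 0 0 0")

```text
time: 8.3
eef_pos: [468.7, 7.1, 98.9]
tool_rot: [-179.9, 0.0, 84.7]
contact_force: [-0.9, 0.3, -1.7]
opening: 19.3
gripper_force: 59.7
```

Run:
```python
from h import *
s=robot.get_state();print(s["time"],s["eef_pos"],s["tool_rot"],s["contact_force"])
a=snap("scene","s1");b=snap("top","t1")
o=np.hstack([cv2.resize(a[150:270,240:380],(467,400),interpolation=2),cv2.resize(b[150:280,300:400],(308,400),interpolation=2)])
cv2.imwrite("pics/c1.png",o[...,::-1])
```

```text
8.3 [468.74603007   7.06352751  98.87947374] [-1.79878612e+02  2.05291295e-02  8.47419400e+01] [-0.85632907  0.28137374 -1.70220432]
```

View pics/c1.png

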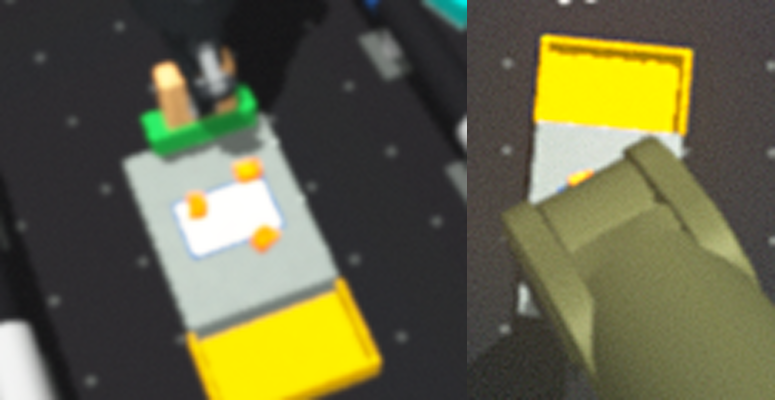

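The picture shows the scraper above the plate's near end, scene crop (200,120), with all three chips ahead of it at (197,205), (248,170) and (264,238). I lower it and push.

carry_out(motion="0 0 -8 0 0 0; 0 0 -8 0 0 0; 0 0 -6 0 0 0; 0 0 -3 0 0 0; 0 0 0 0 0 0")

```text
time: 8.9
eef_pos: [469.2, 8.1, 74.8]
tool_rot: [-179.9, 0.0, 84.8]
contact_force: [0.2, 0.0, -1.9]
opening: 18.9
gripper_force: 59.7
```

carry_out(motion="0 0 -0.6 0 0 0; 2 -0.2 0 0 0 0; 4 -0.4 0 0 0 0; 6 -0.5 0 0 0 0; 6 -0.5 0 0 0 0")

```text
time: 9.4
eef_pos: [488.3, 6.4, 74.8]
tool_rot: [180.0, -0.0, 84.8]
contact_force: [0.2, -0.8, -0.8]
opening: 19.5
gripper_force: 59.7
```

carry_out(motion="6 -0.5 0 0 0 0; 6 -0.6 0 0 0 0; 6 -0.5 0 0 0 0; 6 -0.6 0 0 0 0; 6 -0.5 0 0 0 0")

```text
time: 9.9
eef_pos: [517.9, 3.7, 74.6]
tool_rot: [-180.0, 0.0, 84.8]
contact_force: [0.0, -0.2, -2.0]
opening: 19.7
gripper_force: 59.7
```

carry_out(motion="6 -0.5 0 0 0 0; 6 -0.6 0 0 0 0; 6 -0.5 0 0 0 0; 6 -0.6 0 0 0 0; 6 -0.5 0 0 0 0")

```text
time: 10.4
eef_pos: [547.9, 1.0, 74.7]
tool_rot: [-180.0, 0.0, 84.8]
contact_force: [-1.3, 1.1, -1.7]
opening: 19.6
gripper_force: 59.7
```

carry_out(motion="6 -0.5 0 0 0 0; 6 -0.6 0 0 0 0; 6 -0.5 0 0 0 0; 6 -0.6 0 0 0 0; 6 -0.5 0 0 0 0")

```text
time: 10.9
eef_pos: [577.9, -1.7, 74.6]
tool_rot: [-180.0, 0.0, 84.8]
contact_force: [-0.4, -0.2, -1.3]
opening: 19.2
gripper_force: 59.7
```

carry_out(motion="6 -0.5 0 0 0 0; 6 -0.6 0 0 0 0; 6 -0.5 0 0 0 0; 5 -0.5 0 0 0 0; 5 -0.5 0 0 0 0")

```text
time: 11.4
eef_pos: [605.9, -4.3, 74.6]
tool_rot: [-180.0, -0.0, 84.8]
contact_force: [0.6, -0.4, -1.0]
opening: 19.0
gripper_force: 59.7
```

carry_out(motion="5 -0.5 0 0 0 0; 5 -0.5 0 0 0 0; 4 -0.3 0 0 0 0; 3 -0.3 0 0 0 0; 2 -0.2 0 0 0 0")

```text
time: 11.9
eef_pos: [624.6, -6.1, 74.6]
tool_rot: [-180.0, 0.0, 84.8]
contact_force: [0.2, -1.0, -2.0]
opening: 19.1
gripper_force: 59.7
```

Run:
```python
from h import *
s=robot.get_state();print(s["time"],s["eef_pos"],s["tool_rot"],s["contact_force"])
a=snap("scene","s2");b=snap("top","t2")
o=np.hstack([cv2.resize(a[170:290,250:390],(467,400),interpolation=2),cv2.resize(b[150:280,300:400],(308,400),interpolation=2)])
cv2.imwrite("pics/c2.png",o[...,::-1])
```

```text
11.9 [624.63988141  -6.05416824  74.61478991] [-1.79992163e+02  1.97479419e-05  8.48222164e+01] [ 0.21964515 -1.00043756 -2.03958838]
```

View pics/c2.png

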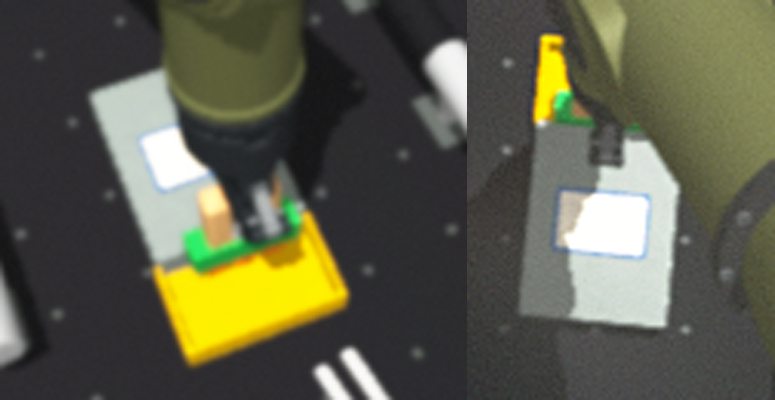

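The plate is clear, scene crop (170,150). The chips have gone over the edge in front of the scraper, with a trace of orange at (245,268). I lift, head back and look at the tray on the way.

carry_out(motion="0 0 5 0 0 0; 0 0 15 0 0 0; 0 0 25 0 0 0; 0 0 25 0 0 0; 0 0 12 0 0 0")

```text
time: 12.5
eef_pos: [625.5, -5.5, 160.2]
tool_rot: [179.8, -0.0, 84.8]
contact_force: [0.4, 0.4, -1.0]
opening: 19.5
gripper_force: 59.6
```

carry_out(motion="-10 -10 0 0 0 0; -10 -20 0 0 0 0; -10 -28 0 0 0 0.3; -10 -28 0 0 0 0.3; -10 -28 0 0 0 0.3")

```text
time: 13.0
eef_pos: [572.2, -121.9, 155.5]
tool_rot: [-179.9, 0.0, 85.7]
contact_force: [-0.1, 0.2, -1.4]
opening: 19.3
gripper_force: 59.7
```

carry_out(motion="-10 -28 0 0 0 0.3; -10 -28 0 0 0 0.3; -10 -28 0 0 0 0.3; -10 -28 0 0 0 0.3; -10 -28 0 0 0 0.3")

```text
time: 13.5
eef_pos: [522.0, -261.6, 155.5]
tool_rot: [-179.9, -0.0, 87.2]
contact_force: [-0.3, 0.1, -1.1]
opening: 19.4
gripper_force: 59.7
```

carry_out(motion="-8 -28 0 0 0 0.3; 0 -28 0 0 0 0; 0 -20 0 0 0 0; 0 -9 0 0 0 0; 0 0 0 0 0 0")

```text
time: 14.0
eef_pos: [514.9, -346.3, 155.6]
tool_rot: [-179.9, -0.0, 87.4]
contact_force: [0.1, 0.4, -2.0]
opening: 19.6
gripper_force: 59.7
```

Run:
```python
from h import *
s=robot.get_state();print(s["time"],s["eef_pos"],s["tool_rot"],s["contact_force"])
a=snap("scene","s3");b=snap("top","t3")
o=np.hstack([cv2.resize(a[170:290,250:390],(467,400),interpolation=2),cv2.resize(b[150:280,300:400],(308,400),interpolation=2)])
cv2.imwrite("pics/c3.png",o[...,::-1])
```

```text
14.0 [ 514.88980385 -346.26936542  155.58789318] [-1.79893820e+02 -2.35884226e-02  8.73782056e+01] [ 0.09242745  0.37888017 -2.04888036]
```

View pics/c3.png

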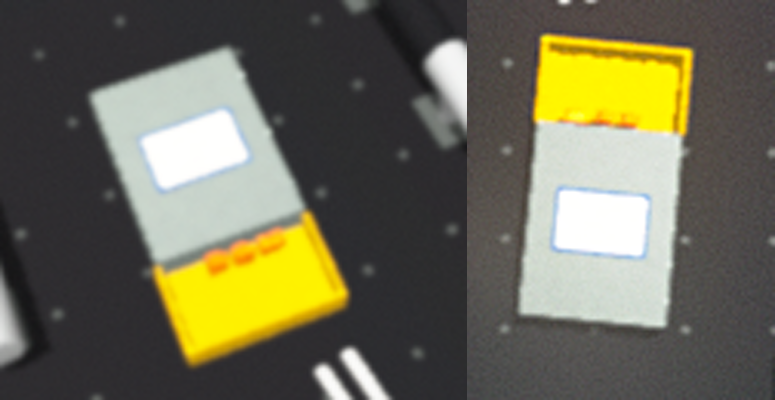

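All three chips lie in the tray, scene crop (217,262), (243,252) and (271,240), and the plate is clear. I set the scraper down on the mat.

carry_out(motion="1 0 -15 0 0 0; 0 0 -25 0 0 0; 0 0 -25 0 0 0; 0 0 -20 0 0 0; 0 0 -12 0 0 0")

```text
time: 14.6
eef_pos: [516.7, -343.1, 57.2]
tool_rot: [-179.9, -0.1, 87.6]
contact_force: [-1.0, -0.2, -1.4]
opening: 19.4
gripper_force: 59.7
```

carry_out(motion="0 0 -7 0 0 0; 0 0 -4 0 0 0; 0 0 -2 0 0 0; 0 0 -1 0 0 0; 0 0 0 0 0 0")

```text
time: 15.1
eef_pos: [517.7, -345.2, 46.2]
tool_rot: [180.0, 0.0, 87.5]
contact_force: [-0.2, -0.0, -1.7]
opening: 19.5
gripper_force: 59.7
```

carry_out(motion="0 0 -0.5 0 0 0; 0 0 0 0 0 0; 0 0 0 0 0 0; 0 0 0 0 0 0; 0 0 0 0 0 0")

```text
time: 15.6
eef_pos: [517.5, -345.1, 45.3]
tool_rot: [180.0, 0.0, 87.5]
contact_force: [0.3, -1.1, 0.1]
opening: 19.9
gripper_force: 59.8
```

carry_out(motion="0 0 0 0 0 0; 0 0 0 0 0 0; 0 0 0 0 0 0; 0 0 0 0 0 0; 0 0 0 0 0 0", fingers=85)

```text
time: 16.1
eef_pos: [517.5, -345.0, 45.2]
tool_rot: [180.0, 0.0, 87.5]
contact_force: [0.6, -0.2, -0.4]
opening: 84.9
gripper_force: 0.0
```

carry_out(motion="0 0 10 0 0 0; 0 0 25 0 0 0; 0 0 35 0 0 0; 0 0 35 0 0 0; 0 0 35 0 0 0")

```text
time: 16.6
eef_pos: [517.4, -344.8, 187.4]
tool_rot: [180.0, -0.0, 87.5]
contact_force: [0.3, -1.1, -0.2]
opening: 84.9
gripper_force: 0.0
```

carry_out(motion="0 0 30 0 0 0; 0 0 20 0 0 0; 0 0 10 0 0 0; 0 0 0 0 0 0; 0 0 0 0 0 0")

```text
time: 17.1
eef_pos: [517.0, -344.9, 244.4]
tool_rot: [-179.9, -0.0, 87.5]
contact_force: [0.0, -0.5, -1.0]
opening: 84.7
gripper_force: 0.0
```

```bash
cat > m3.py <<'E'
from fit import *
I={c:robot.read_camera(c) for c in("top","scene")}
B=[(-23,23,-35,35,0,34),(-10,10,-25,25,34,88)]
f=lambda h,s,v:(((h<5)|(h>172))&(s>110)&(v>50))|((s<70)&(v>120))
fr=lambda h,s,v:((h<5)|(h>172))&(s>110)&(v>50)
R={"top":(183,200,222,232),"scene":(408,142,444,186)}
M={c:mask(I[c],f,R[c]) for c in I}
for cs in(("top",),("scene",),("top","scene")): r=fit([(c,M[c]) for c in cs],B,20,[544,351,.06]);print(cs,*r)
p=[*r[0][:2],np.radians(r[0][2])]
T=[]
for c in I:
    o=cv2.resize(I[c],None,fx=8,fy=8,interpolation=cv2.INTER_CUBIC)
    for b,z,col in(([B[0]],20,(0,255,0)),([B[1]],20,(255,0,255)),([(-10,10,-25,25,88,88)],20,(0,0,255))):
        ct,_=cv2.findContours(cv2.resize(render(c,b,p,z),None,fx=2,fy=2,interpolation=0),0,2);cv2.drawContours(o,ct,-1,col,1)
    ct,_=cv2.findContours(cv2.resize(M[c],None,fx=2,fy=2,interpolation=0),0,2);cv2.drawContours(o,ct,-1,(0,0,0),1)
    x,y=(180,195) if c=="top" else (398,138); T.append(o[y*8:(y+50)*8,x*8:(x+50)*8])
cv2.imwrite("pics/lamp.png",np.hstack(T)[...,::-1])
COL["scr"]=lambda h,s,v:((h>45)&(h<85)&(s>100)&(v>50))|((h>5)&(h<35)&(v>90)&(s>50))
print("scraper",*fit([("scene",mask(I["scene"],COL["scr"],(130,230,220,310)))],[(-12,12,-42,42,0,26),(-10,10,-28,28,26,85)],4,[517,-345,-.04]))
E
python3 m3.py
```

```text
('top',) [544.8 351.1   2.2] 0.123
('scene',) [540.2 352.7   6.5] 0.102
('top', 'scene') [542.5 351.8   5.8] 0.129
scraper [ 515.3 -345.6   -3.9] 0.066
```

View pics/lamp.png

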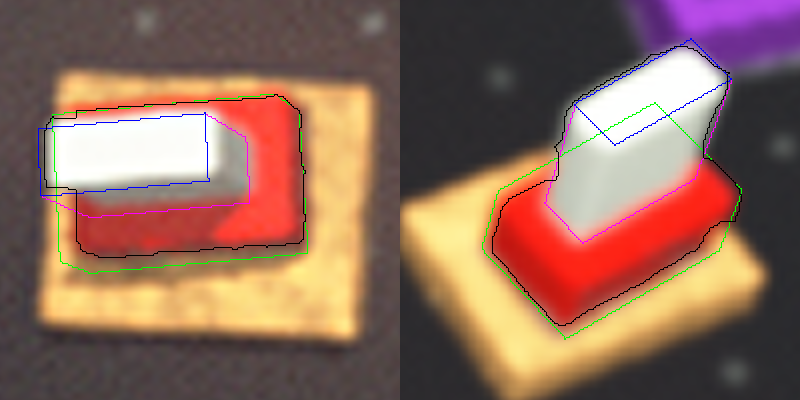

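The crop confirms the red head and white handle on cork, with the handle top at left crop (130,155) and right crop (650,95). The purple one is behind. Lamp at about (543.5, 351), yaw about 4.5°. The scraper stands at (515,-346), upright. I go to the lamp.

carry_out(motion="1 10 0 0 0 0; 1 20 0 0 0 0.5; 1 30 0 0 0 0.5; 1 40 0 0 0 0.5; 1 40 0 0 0 0.5")

```text
time: 17.7
eef_pos: [522.1, -201.7, 244.9]
tool_rot: [-180.0, -0.1, 89.6]
contact_force: [1.2, 1.0, 0.3]
opening: 85.1
gripper_force: 0.0
```

carry_out(motion="1 40 0 0 0 0.5; 1 40 0 0 0 0.5; 1 40 0 0 0 0.5; 1 40 0 0 0 0.5; 1 40 0 0 0 0.5")

```text
time: 18.2
eef_pos: [526.3, -1.6, 245.2]
tool_rot: [-180.0, -0.0, 92.2]
contact_force: [0.7, -0.0, -0.1]
opening: 85.0
gripper_force: 0.0
```

carry_out(motion="1 40 0 0 0 0.5; 1 40 0 0 0 0.5; 1 40 0 0 0 0.5; 1 40 0 0 0 0.5; 1 40 0 0 0 0.5")

```text
time: 18.7
eef_pos: [530.7, 198.1, 245.1]
tool_rot: [-180.0, -0.0, 94.7]
contact_force: [0.7, 0.2, 0.9]
opening: 84.9
gripper_force: 0.0
```

carry_out(motion="2 40 0 0 0 0; 2 40 0 0 0 0; 2 40 0 0 0 0; 2 25 0 0 0 0; 2 11 0 0 0 0")

```text
time: 19.2
eef_pos: [539.4, 355.5, 245.0]
tool_rot: [-179.9, -0.1, 94.9]
contact_force: [-0.5, 0.4, -0.3]
opening: 85.1
gripper_force: 0.0
```

carry_out(motion="1 0 -10 0 0 0; 0 0 -20 0 0 0; 0 0 -25 0 0 0; 0 0 -20 0 0 0; 0 0 -5 0 0 0")

```text
time: 19.7
eef_pos: [542.8, 347.6, 162.2]
tool_rot: [-179.8, 0.2, 94.4]
contact_force: [0.4, -1.0, -0.1]
opening: 85.2
gripper_force: 0.0
```

carry_out(motion="0 0 0 0 0 0; 0 0 0 0 0 0; 0 0 0 0 0 0; 0 0 0 0 0 0; 0 0 0 0 0 0")

```text
time: 20.2
eef_pos: [543.6, 351.2, 165.8]
tool_rot: [180.0, -0.0, 94.5]
contact_force: [0.5, 0.0, 0.4]
opening: 85.1
gripper_force: 0.0
```

carry_out(motion="0 0 -15 0 0 0; 0 0 -25 0 0 0; 0 0 -25 0 0 0; 0 0 -18 0 0 0; 0 0 -10 0 0 0")

```text
time: 20.7
eef_pos: [542.5, 350.1, 69.4]
tool_rot: [-179.8, 0.1, 94.5]
contact_force: [-0.3, 0.2, -0.5]
opening: 85.1
gripper_force: 0.0
```

carry_out(motion="0 0 -5 0 0 0; 0 0 -2.5 0 0 0; 0 0 0 0 0 0; 0 0 0 0 0 0; 0 0 0 0 0 0")

```text
time: 21.2
eef_pos: [543.8, 351.2, 65.4]
tool_rot: [179.9, -0.0, 94.5]
contact_force: [-0.4, 0.6, -0.2]
opening: 84.9
gripper_force: 0.0
```

carry_out(motion="0 0 0 0 0 0; 0 0 0 0 0 0; 0 0 0 0 0 0; 0 0 0 0 0 0; 0 0 0 0 0 0", fingers=0)

```text
time: 21.7
eef_pos: [543.6, 351.1, 64.7]
tool_rot: [180.0, -0.0, 94.5]
contact_force: [0.3, -0.6, 0.7]
opening: 19.1
gripper_force: 62.6
```

carry_out(motion="0 0 0 0 0 0; 0 0 0 0 0 0; 0 0 0 0 0 0; 0 0 0 0 0 0; 0 0 0 0 0 0")

```text
time: 22.2
eef_pos: [543.6, 351.0, 64.8]
tool_rot: [180.0, -0.0, 94.5]
contact_force: [0.9, 1.2, 0.6]
opening: 19.1
gripper_force: 62.7
```

carry_out(motion="0 0 8 0 0 0; 0 0 22 0 0 0; 0 0 30 0 0 0; 0 0 25 0 0 0; 0 0 15 0 0 0")

```text
time: 22.7
eef_pos: [543.5, 351.4, 166.7]
tool_rot: [179.9, -0.1, 94.5]
contact_force: [0.0, 1.2, -3.4]
opening: 19.2
gripper_force: 62.3
```

carry_out(motion="0 0 0 0 0 0; 0 -10 0 0 0 0; 0 -20 0 0 0 -0.7; -0.5 -28 0 0 0 -0.7; -0.5 -28 0 0 0 -0.7")

```text
time: 23.2
eef_pos: [541.4, 262.6, 162.6]
tool_rot: [-179.8, 0.1, 92.4]
contact_force: [-0.3, -1.0, -4.1]
opening: 19.4
gripper_force: 62.0
```

carry_out(motion="-1 -28 0 0 0 -0.7; -1 -28 0 0 0 -0.7; -1 -28 0 0 0 -0.7; -1 -28 0 0 0 -0.7; -1 -28 0 0 0 -0.7")

```text
time: 23.7
eef_pos: [536.1, 122.4, 162.9]
tool_rot: [-179.8, 0.1, 88.9]
contact_force: [0.9, -0.2, -4.0]
opening: 19.2
gripper_force: 62.1
```

carry_out(motion="-1 -28 0 0 0 -0.7; 0 -28 0 0 0 -0.7; 0 -28 0 0 0 -0.7; 0 -24 0 0 0 -0.7; 0 -14 0 0 0 -0.6")

```text
time: 24.2
eef_pos: [534.9, -0.6, 163.0]
tool_rot: [-179.8, 0.1, 85.3]
contact_force: [0.6, -0.4, -4.4]
opening: 19.6
gripper_force: 62.1
```

carry_out(motion="0 -6 0 0 0 0; 0 0 -10 0 0 0; 0 0 -20 0 0 0; 0 0 -20 0 0 0; 0 0 -10 0 0 0")

```text
time: 24.7
eef_pos: [535.2, -1.4, 102.6]
tool_rot: [-179.8, -0.0, 85.7]
contact_force: [-0.1, -0.2, -3.3]
opening: 19.3
gripper_force: 61.9
```

carry_out(motion="0 0 0 0 0 0; 0 0 0 0 0 0; 0 0 0 0 0 0; 0 0 0 0 0 0; 0 0 0 0 0 0")

```text
time: 25.2
eef_pos: [536.8, -3.0, 105.2]
tool_rot: [179.9, -0.0, 85.5]
contact_force: [-0.4, -0.4, -3.8]
opening: 18.9
gripper_force: 61.9
```

carry_out(motion="0 -0.7 -6 0 0 -0.4; 0 0 -6 0 0 -0.3; 0 0 -4 0 0 0; 0 0 -2 0 0 0; 0 0 0 0 0 0")

```text
time: 25.7
eef_pos: [536.2, -3.7, 86.2]
tool_rot: [-179.9, -0.0, 84.8]
contact_force: [-0.3, 0.0, -2.6]
opening: 19.2
gripper_force: 62.2
```

carry_out(motion="0 0 0 0 0 0; 0 0 0 0 0 0; 0 0 0 0 0 0; 0 0 0 0 0 0; 0 0 0 0 0 0")

```text
time: 26.2
eef_pos: [536.5, -3.8, 86.8]
tool_rot: [180.0, 0.0, 84.8]
contact_force: [0.2, -0.3, -3.5]
opening: 19.6
gripper_force: 62.2
```

```bash
cat > m4.py <<'E'
from fit import *
s=robot.get_state();print(s["time"],s["eef_pos"].round(1),s["tool_rot"].round(1),s["contact_force"].round(1))
I={c:robot.read_camera(c) for c in("top","scene")}
p=[536.6,-3.2,np.radians(-5.2)]
T=[]
for c,(x,y) in(("scene",(278,180)),("top",(315,170))):
    o=cv2.resize(I[c],None,fx=8,fy=8,interpolation=cv2.INTER_CUBIC)
    for b,col in((( -80,80,-60,60,32,32),(0,255,0)),((-23,23,-35,35,32,32),(255,0,255)),((-23,23,-35,35,42,42),(0,0,0)),((-23,23,-35,35,42,76),(0,255,255))):
        ct,_=cv2.findContours(cv2.resize(render(c,[b],p,0),None,fx=2,fy=2,interpolation=0),0,2);cv2.drawContours(o,ct,-1,col,1)
    w=65 if c=="scene" else 35
    T.append(o[y*8:(y+70)*8,x*8:(x+w)*8])
cv2.imwrite("pics/fin.png",np.hstack(T)[...,::-1])
E
python3 m4.py
```

```text
26.2 [536.5  -3.8  86.8] [180.    0.   84.8] [ 0.2 -0.3 -3.5]
```

View pics/fin.png

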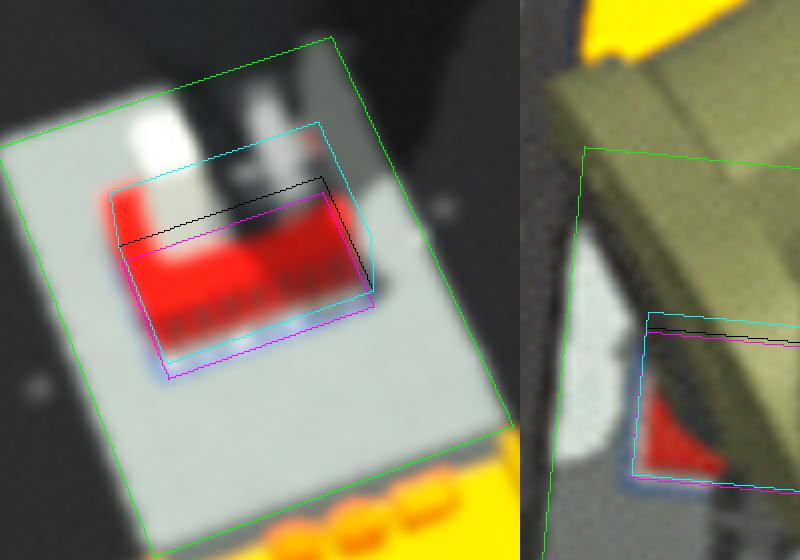

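```bash
cat > m5.py <<'E'
from fit import *
rd=lambda n:cv2.imread(f"pics/{n}.png")[...,::-1].copy()
red=lambda h,s,v:((h<6)|(h>170))&(s>110)&(v>50)
G=(-10,10,-25,25,34,88)
def head(c,p,z,t,zt):
    a=p[2];R=np.array([[np.cos(a),-np.sin(a)],[np.sin(a),np.cos(a)]]);P=[]
    for zz,i in((0,t),(zt,0),(34,0)):
        for sx in(-1,1):
            for sy in(-1,1): P.append([*(R@[sx*(23-i),sy*(35-i)]+p[:2]),z+zz])
    m=np.zeros((400*S,640*S),np.uint8);h=cv2.convexHull(((proj(c,P)+.5)*S*16-8).astype(np.float32))
    cv2.fillConvexPoly(m,np.round(h).astype(np.int32),1,shift=4);return m
def run(n,obs,z,p0,excl,free):
    ex={c:render(c,excl,p0,z) for c,_ in obs} if excl else None
    def cost(q):
        t=q[3] if free else T
        if t<0 or t>10: return 9
        e=0
        for c,m in obs:
            keep=1-render(c,[G],q,z)
            if ex: keep=keep&(1-ex[c])
            r=head(c,q,z,t,12)&keep; mm=m&keep; e+=(r^mm).sum()/max(1,(r|mm).sum())
        return e/len(obs)
    s=np.array([*p0,3.] if free else p0); d=np.diag([6,6,.1,2][:len(s)])
    r=minimize(cost,s,method="Nelder-Mead",options=dict(initial_simplex=[s,*(s+d)],xatol=.02,fatol=1e-5))
    print(n,r.x[:2].round(1),np.degrees(r.x[2]).round(1),r.x[3:].round(1),round(r.fun,3));return r.x
R0={"top":mask(rd("t3"),red,(183,195,225,235)),"scene":mask(rd("s3"),red,(400,140,446,190))}
p0=[543.6,351.,np.radians(4.5)]
for cs in(("top",),("scene",),("top","scene")): x=run("rest "+str(cs),[(c,R0[c]) for c in cs],20,p0,None,1)
T=x[3]; E=[(-70,70,-14,14,40,150),(-60,60,-45,45,118,300)]
run("rest scene excl",[("scene",R0["scene"])],20,p0,E,0)
now=robot.read_camera("scene"); run("now scene excl",[("scene",mask(now,red,(270,190,345,235)))],42,[536.5,-3.8,np.radians(-5.2)],E,0)
for c,n,roi in(("top","t3",(325,190,365,240)),("scene","s3",(285,195,330,235))):
    m=mask(rd(n),lambda h,s,v:(v>215)&(s<60),roi); print("window",c,*fit([(c,m)],[(-21.5,21.5,-33.5,33.5,32,32)],0,[536.6,-3.2,-.09]))
E
python3 m5.py
```

```text
rest ('top',) [544.9 349.4] 4.6 [4.1] 0.125
rest ('scene',) [543.5 350.5] 9.3 [3.8] 0.092
rest ('top', 'scene') [544.8 349.1] 6.3 [5.1] 0.121
rest scene excl [544.1 348.8] 8.7 [] 0.093
now scene excl [536.8  -6.3] -6.0 [] 0.069
window top [515.4   3.1  -2.2] 0.758
window scene [535.8  -5.8   1.4] 0.318
```

carry_out(motion="0 0.5 0 0 0 0; 0 0.8 0 0 0 0; 0 0.7 0 0 0 0; 0 0 0 0 0 0; 0 0 0 0 0 0")

```text
time: 26.85
eef_pos: [536.4, -1.7, 86.7]
tool_rot: [180.0, 0.0, 84.8]
contact_force: [0.0, -0.2, -3.5]
opening: 19.3
gripper_force: 62.2
```

carry_out(motion="0 0 0 0 0 0; 0 0 0 0 0 0; 0 0 0 0 0 0; 0 0 0 0 0 0; 0 0 0 0 0 0")

```text
time: 27.35
eef_pos: [536.5, -1.7, 86.7]
tool_rot: [180.0, -0.0, 84.8]
contact_force: [-0.1, 0.2, -4.5]
opening: 19.4
gripper_force: 62.2
```

```bash
sed -i 's/^for c,n,roi.*/for c,n,roi in(("top","t3",(325,190,365,240)),("scene","s3",(285,195,330,235))):\n  for th in(200,235,250):/; s/^    m=mask(rd(n),lambda h,s,v:(v>215)/    m=mask(rd(n),lambda h,s,v:(v>th)/' m5.py; python3 m5.py | tail -7; python3 m4.py
```

```text
now scene excl [536.4  -4. ] -5.1 [] 0.082
window top [515.4   3.1  -2.2] 0.758
window top [534.   -2.1  -7.5] 0.206
window top [534.9  -3.3  -5.2] 0.096
window scene [558.4 -20.6 -12. ] 0.76
window scene [536.3  -3.6  -6.5] 0.198
window scene [533.6  -3.4  -5.1] 0.028
27.4 [536.4  -1.7  86.7] [-180.    -0.    84.8] [-0.7  0.  -3.8]
```

View pics/fin.png

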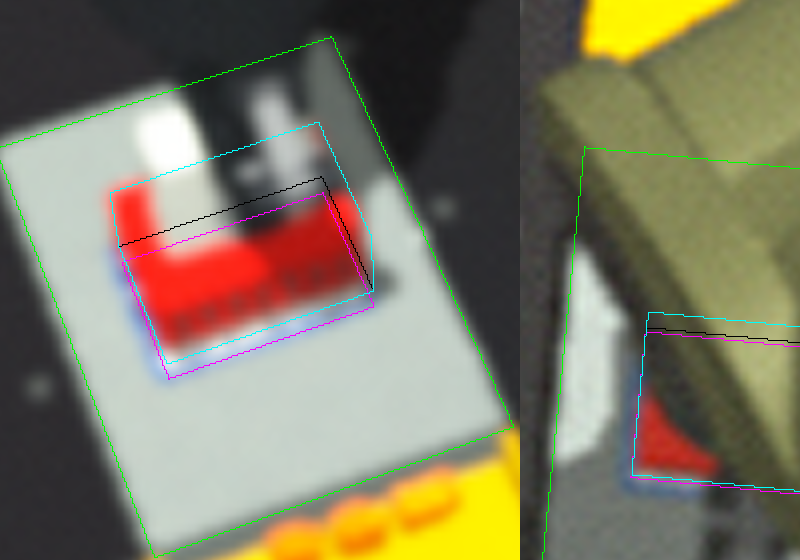

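The head is now centred on the window: its edges sit on the outline in the top view at crop (640,470), and the scene fit gives (536.4,-4.0), -5.1°. I make a 1 mm correction in x towards the window fit, let it settle, then hand in.

carry_out(motion="-0.5 0 0 0 0 0; -0.5 0.3 0 0 0 0; 0 0 0 0 0 0; 0 0 0 0 0 0; 0 0 0 0 0 0")

```text
time: 28.0
eef_pos: [535.5, -1.4, 86.7]
tool_rot: [180.0, 0.0, 84.8]
contact_force: [0.0, 0.8, -3.4]
opening: 19.3
gripper_force: 62.2
```

carry_out(motion="0 0 0 0 0 0; 0 0 0 0 0 0; 0 0 0 0 0 0; 0 0 0 0 0 0; 0 0 0 0 0 0")

```text
time: 28.5
eef_pos: [535.5, -1.4, 86.7]
tool_rot: [180.0, -0.0, 84.8]
contact_force: [-0.5, 0.6, -4.2]
opening: 19.3
gripper_force: 62.2
```

```bash
python3 -c "
from workcell import robot
s=robot.get_state();print(s['eef_pos'],s['tool_rot'],abs(s['qvel']).max());print(robot.finish_job())"
```

```text
[535.47195293  -1.40776579  86.69824754] [ 1.79998442e+02 -5.12186175e-04  8.48231783e+01] 0.062398125422843946
the job is handed in; nothing more can be done
None
```

Handed in at 28.5 s, no verdict returned: all three chips are in the tray, the scraper stands released on the mat, and the lamp is held level about 10 mm above the window, centred to within about 2 mm by my image fits.

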